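# Settle a rocking bending former flat-side down in a crank clamp

## Robot

A 7-joint arm with a two-finger parallel gripper is mounted at the origin on the work surface. World frame = base frame: x ahead of the robot, y to its left, z up, the work surface at z = 0. Lengths are in m, angles in degrees, forces in N, time in s.
With the tool pointing down it reaches from about 0.425 to 0.875 m from the base axis. Payload 4.7 kg.
Tool frame: the origin (TCP) lies at the very end of the fingers, on their centre line; the grasp point (between the pads) lies behind it (env.pinch_z is the z of the grasp point in the tool frame, in m); z points along the fingers, y is the direction in which the jaws open and shut (so a half turn about z gives the same grasp; the last joint's range is limited). The gripper opens to 87 mm and grips with 3 to 60 N. Pads are 19 mm wide; open, the fingers measure 117 mm over their backs; the gripper's body (75 mm by 190 mm) begins 51 mm behind the grasp point.
Start: joints at [0.808, 18.392, -4.016, 83.108, 1.295, 78.541, -3.26], TCP at [0.65, -0, 0.223] pointing down, gripper open.
Joint ranges: [-163.93, 163.93], [-17.29, 119.83], [-79.2, 71.16], [3.27, 140.29], [-89.18, 269.18], [5.43, 117.66], [-154.24, 154.24]. Speed limits (degrees/s): [147.25, 147.25, 180, 180, 180, 180, 180].

## Interface

Orientations are given as [roll, pitch, yaw] about the fixed x, y, z axes, in that order (R = Rz(yaw) Ry(pitch) Rx(roll)).
In Python, from cell import readout, read_camera, env gives the robot as it stands. The module is installed in compiled form; this text tells all that it offers.
- The arm moves only by the tool servo_tool, never from a script. Its argument "plan" is a list that holds one entry, the list of rows, each a list of 5 numbers: the finger opening in m, from 0 to 0.087, then the shift along the tool's x, y, z in m, then the turn about the tool's z in rad. In form: [[[jaw, x, y, z, yaw], ...]]. A call has 1 to 12 rows; each row is the pose to reach, as a shift and turn from the pose measured when the call began, along the tool's axes at that moment; what a row does not reach only later rows make up. A row lasts 1/12 s, in which the tool goes at most 41.7 mm and 7.16 degrees, less where a joint would pass 70% of its speed; a pose out of reach is approached as far as the arm can. A call with a gripper value outside its range is refused whole. The fingers move at their own pace and stop on an object; "force" is the grip in N (left out, the last holds). Time passes only in rows, so rows that repeat a pose let the fingers close. It gives the time, the measured TCP pose, the force and the opening at its end, in the units of the state.
- readout.get_obs(): the state, without advancing time (a new reading comes with each control period).
- read_camera(name): name is "scene" or "side" or "wrist"; returns a dict with "image" (420x560x3 uint8, red, green, blue), "range_z" (420x560 float32, m along the optical axis (not along the pixel's ray), 0 where there is no reading), "mtx" (3x3 intrinsics, pixels), "D" ([k1, k2, p1, p2, k3] as OpenCV has them; the pictures are not rectified), "camera_from_world" (4x4, takes a point from world to camera coordinates). Camera axes: x right, y up, looking along -z (the intrinsics and any distortion apply to the point x, -y, -z); pixel columns grow to the right and rows downward; lengths in m; the calibration is good to about 2 mm. A picture is of the moment at which its call begins.
- env.sign_off(): hands the job in, once; it reports no verdict.
The state is a dict: "time_s": time; "qpos": joint angles; "joint_velocities": joint speeds; "effort": joint torques, N m; "tool_pos": TCP position; "tool_rot": TCP orientation; "force": force on the tool from outside, world axes, zero at the start; "wrist_torque": the same for the moment, N m; "grip_width": finger opening in m.
Only numpy, scipy, OpenCV 4.12 (cv2) and the standard library are available. Lean on these libraries where they do the work, as an engineer would, in place of code of your own. Each camera call takes 0.05 s, during which the arm holds its last target. There are 200 camera calls.

## Task

The quarter-round bending former is rocking on its rounded rim on the bench. Stop it, turn it over and lower it onto the middle of the clamp's bed, keeping it in hand until one flat side lies fully down on the bed and the other stands upright facing the fixed fence. Then, holding the crank by its loose wooden sleeve, turn it clockwise until the jaw grips the former tight and square against the fence, let go, and leave the other things on the bench alone.

Things in the scene. Friction and masses are not known exactly. Their poses are not given: they have to be found in the camera images.
- former: Quarter-round (90 degree) aluminium bending former, about 0.45 kg, radius 80 mm, 40 mm thick, grooved rim. Origin: mid-thickness at the square corner where its two flat sides (80 x 40 mm) meet, also the rim's centre of curvature. x: across the thickness, between the parallel faces to grip. z: from mid-rim to the square corner; the flat sides lie 45 degrees either side of -z, towards +y and -y.
- former_mass (a point): The former's centre of mass, 44 mm from its origin along -z. At the start it stands on its rim, z about up, origin 80 mm high, rocking gently in its y-z plane about twice a second; any touch rocks it further. Either flat side may go down: z is then 135 degrees from up and the origin at bed height. On an end of its rim it tips onto its flat by itself once z is about 80 degrees from up.
- clamp: Grey rack clamp fixed to the bench. Origin: on the bench under the bed's centre line. Bed: top 20 mm high, x -30 to 30, y -210 to 90 mm; bolted feet 16 mm high reach x = +-57 at y = -195 and 75. The former belongs with its thickness along x (within 15 mm of x = 0), a flat side down, square corner at the fence's foot, round rim towards the jaw (-y).
- fence_foot (a point): Foot of the fixed fence's inner face at bed height: clamp x = 0, y = 60, z = 20 mm. The upright steel fence is 56 mm wide, 36 mm high above the bed, 24 mm thick (y 60 to 84 mm).
- jaw_face: Moving steel jaw, 50 mm wide, 30 mm long, top 33 mm above the bed. Origin: bottom middle of its gripping face. It moves along the clamp's +y, 10 mm per rad of crank. At crank 0 its face is at clamp y = -55 mm, 115 mm from the fence; it meets a former that stands against the fence at y = -20 mm, crank about 3.5 rad.
- crank (a joint): Crank angle in rad, 0 to 4.5, growing clockwise seen from above (closes the jaw). At 0 the arm points along the clamp's -y. It is stiff (about 2 N at the sleeve) and stays where it is left. Once the jaw presses, 6 to 12 N at the sleeve clamps well.
- crank_axis (a point): On the crank's upright axis, at the top of its 66 x 66 mm housing: clamp x = 0, y = -155, z = 56 mm. The arm turns just above, 60 mm from axis to sleeve pin.
- sleeve: Loose wooden grip sleeve on the crank's upright pin: 30 mm diameter, 66 mm high, spinning freely, so the hand need not turn. Origin: on the pin at the sleeve's lower end, 71 mm above the bench. Grip it about 45 mm above the origin.
- copper_tee: Bystander: copper pipe tee, 120 x 80 mm, 22 mm tube, lying on the bench. Leave it alone.
- paste_tin: Bystander: steel tin, 64 mm diameter, 50 mm high. Leave it alone.
- wrench: Bystander: steel wrench, 190 mm long, lying on the bench. Leave it alone.
Things that resemble listed ones, but are neither listed nor needed, are in the scene too. Several things have the shape of the former; the one meant has the colours described above.

How it is judged (in metres and radians):
On the way, in this order (a step that is already met when the one before it is completed fails the run):
1. the former lies flat side down on the clamp's bed, round side to the jaw, with the fingers still on it (angle between former's own z axis and vertical between 2.296 and 2.416 rad and angle between former's own x axis and vertical between 1.51 and 1.63 rad and z of former in the frame of clamp between 0.015 and 0.024 m and x of former in the frame of clamp between -0.015 and 0.015 m and y of former in the frame of clamp between 0.02 and 0.063 m and angle between the x axis of former and the x axis of clamp, either way round below 0.25 rad and contact force between the fingers and former above 0.5 N), for 0.1 s.
2. the crank is being turned by its held sleeve (value of joint crank above 1.5 rad and contact force between the fingers and sleeve above 0.5 N), for 0.1 s.
3. the jaw presses the former against the fence while the sleeve is still held (angle between former's own z axis and vertical between 2.296 and 2.416 rad and angle between former's own x axis and vertical between 1.51 and 1.63 rad and z of former in the frame of clamp between 0.015 and 0.024 m and x of former in the frame of clamp between -0.015 and 0.015 m and y of former in the frame of clamp between 0.057 and 0.063 m and angle between the x axis of former and the x axis of clamp, either way round below 0.08 rad and contact force between jaw_face and former above 6 N and contact force between the fingers and sleeve above 0.5 N), for 0.2 s.
At the end, for the whole second after the job is handed in: The former rests flat side down on the bed (0.06 rad, corner within 5 mm of bed height), within 15 mm of the centre line, square within 0.08 rad, its corner within 3 mm of the fence; the jaw presses it with over 6 N; the crank is still (angle between former's own z axis and vertical between 2.296 and 2.416 rad and angle between former's own x axis and vertical between 1.51 and 1.63 rad and z of former in the frame of clamp between 0.015 and 0.024 m and x of former in the frame of clamp between -0.015 and 0.015 m and y of former in the frame of clamp between 0.057 and 0.063 m and angle between the x axis of former and the x axis of clamp, either way round below 0.08 rad and contact force between jaw_face and former above 6 N and linear speed of former below 0.02 m/s and velocity of joint crank between -0.05 and 0.05 rad/s); the robot touches nothing.
It fails at once if the copper tee is moved by more than 30 mm (distance of copper_tee from where it was at the start of the episode above 0.03 m).
It fails at once if the paste tin is moved by more than 30 mm (distance of paste_tin from where it was at the start of the episode above 0.03 m).
It fails at once if the wrench is moved by more than 30 mm (distance of wrench from where it was at the start of the episode above 0.03 m).
It also fails if it takes over 72 s, if anything falls off the work surface, if the arm or the gripper's body presses on something with over 40 N, if the wrist force passes 120 N, or if a joint passes its speed limit or range.

## Working session

There is one attempt and no reset: what is moved stays moved. The work goes in short steps, Python scripts to look and compute and a tool call to move; the robot and the scene stay as the last step left them, time stands still between calls to the robot, and variables do not carry over. Pictures are saved under pics/ and viewed, about 8 in all and at most 12, crops included, and the job is handed in when it is done.

Besides the shell and the picture viewer there is one more tool, called after ">>>" by a JSON object that holds its "name" and its "arguments", one argument or row to a line. servo_tool: Moves the arm, as the interface text tells. Its arguments: {"type":"object","properties":{"plan":{"type":"array"},"force":{"type":"number"}},"required":["plan"]}

```bash
mkdir -p pics
cat > h.py <<'E'
import numpy as np, cv2
from cell import readout, read_camera, env
from scipy.spatial.transform import Rotation as R
def cam(n, save=None):
    c=read_camera(n)
    if save: cv2.imwrite(save, cv2.cvtColor(c["image"],cv2.COLOR_RGB2BGR))
    return c
def rays(c,px):
    px=np.asarray(px,float).reshape(-1,1,2)
    u=cv2.undistortPoints(px,np.asarray(c["mtx"],float),np.asarray(c["D"],float)).reshape(-1,2)
    d=np.c_[u[:,0],-u[:,1],-np.ones(len(u))]
    T=np.linalg.inv(c["camera_from_world"])
    return T[:3,3], d@T[:3,:3].T
def onplane(c,px,z):
    o,d=rays(c,px); return o+d*((z-o[2])/d[:,2])[:,None]
def depthpts(c,px):
    o,d=rays(c,px); p=np.asarray(px,int).reshape(-1,2)
    return o+d*c["range_z"][p[:,1],p[:,0]][:,None]
E
python3 - <<'E'
from h import *
print(readout.get_obs(), env.pinch_z)
a=cam("scene","pics/scene.png");b=cam("side","pics/side.png");w=cam("wrist")
for c in (a,b,w):
    T=np.linalg.inv(c["camera_from_world"]);print(np.round(T,3).tolist(),np.round(c["D"],3),c["mtx"][0][0])
E
```

```text
{'time_s': 0.0, 'qpos': array([ 0.80682434, 18.43826752, -4.01572997, 83.1750473 ,  1.29461197,
       78.5400933 , -3.26052766]), 'joint_velocities': array([ 0.01543341,  0.01212003, -0.04692229,  0.0223881 ,  0.02509835,
       -0.02933946,  0.04064853]), 'effort': array([-2.58547143e-04, -4.91284704e+01, -4.03903294e-01, -3.12526345e+01,
       -6.40594075e-02,  4.37659642e-02,  1.61017233e-04]), 'tool_pos': array([ 6.49448860e-01, -3.44768765e-05,  2.21469237e-01]), 'tool_rot': array([-1.79891814e+02,  5.30132698e-03,  9.00025167e+01]), 'force': array([ 0.06511777, -0.17906617,  0.67983325]), 'wrist_torque': array([ 0.05487653,  0.02668918, -0.02504455]), 'grip_width': 0.08682952810361999} -0.0187
[[-0.654, -0.638, 0.408, 0.986], [0.757, -0.551, 0.352, 0.336], [0.001, 0.539, 0.843, 0.933], [0.0, 0.0, 0.0, 1.0]] [-0.122  0.     0.     0.     0.   ] 410.78733543183824
[[-0.917, 0.21, -0.339, 0.077], [-0.398, -0.437, 0.806, 1.199], [0.021, 0.874, 0.485, 0.808], [0.0, 0.0, 0.0, 1.0]] [-0.105  0.     0.     0.     0.   ] 478.34221237549383
[[1.0, -0.0, 0.001, 0.649], [-0.0, 0.97, 0.243, 0.066], [-0.001, -0.243, 0.97, 0.383], [0.0, 0.0, 0.0, 1.0]] [-0.002  0.     0.     0.     0.   ] 302.8719160490639
```

View pics/scene.png

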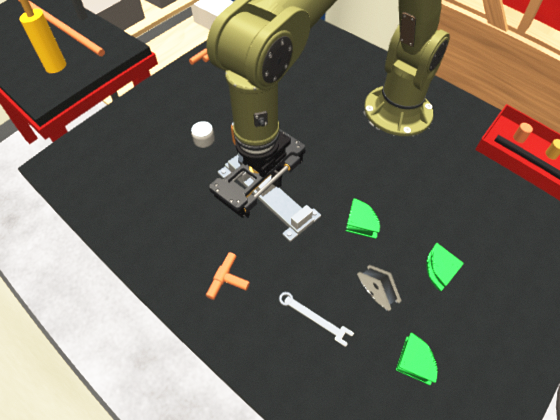

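View pics/side.png

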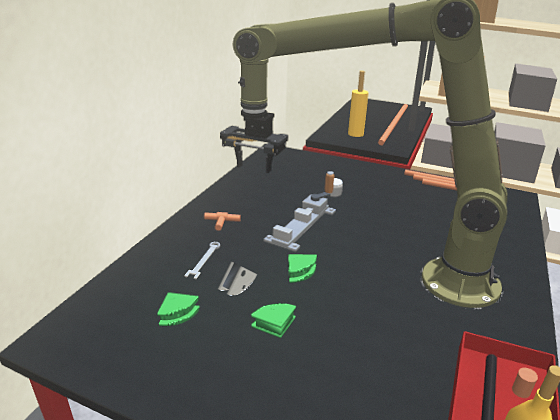

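The pictures show the aluminium former: scene px ≈(380,287), side px ≈(237,278). The three green quadrants are decoys. The clamp is at scene ≈(265,185), side ≈(300,220), with the brown sleeve at side ≈(329,183). Next I measure these from both views.

```bash
cat > m1.py <<'E'
from h import *
def cloud(c,box):
    u0,v0,u1,v1=box
    uu,vv=np.meshgrid(np.arange(u0,u1),np.arange(v0,v1)); px=np.c_[uu.ravel(),vv.ravel()]
    P=depthpts(c,px); ok=c["range_z"][px[:,1],px[:,0]]>0
    return px[ok],P[ok],c["image"][px[ok][:,1],px[ok][:,0]].astype(int)
def grey(C): return (C.max(1)-C.min(1)<40)
a=cam("scene");b=cam("side");w=cam("wrist","pics/wrist0.png")
print("FORMER")
for n,c,box in (("scene",a,(345,255,415,320)),("side",b,(205,250,262,305))):
    px,P,C=cloud(c,box); k=grey(C)&(P[:,2]>.008); P=P[k]
    print(n,len(P),P.min(0).round(3),P.max(0).round(3))
    # minimum-area rectangle of the footprint
    (cx,cy),(ww,hh),an=cv2.minAreaRect(P[:,:2].astype(np.float32)*1000); print("rect",round(cx),round(cy),round(ww),round(hh),round(an,1))
    t=P[P[:,2]>P[:,2].max()-.012]; print("top",t.mean(0).round(3))
    # dominant vertical-plane normal from RANSAC
    rng=np.random.default_rng(0);best=(0,)
    for _ in range(600):
        q=P[rng.choice(len(P),3,False)];nn=np.cross(q[1]-q[0],q[2]-q[0]);l=np.linalg.norm(nn)
        if l<1e-6: continue
        nn/=l; m=abs((P-q[0])@nn)<.0015
        if m.sum()>best[0]: best=(m.sum(),m)
    Q=P[best[1]];nn=np.linalg.svd(Q-Q.mean(0))[2][2];print("plane",best[0],nn.round(3),Q.mean(0).round(3),"yaw",np.degrees(np.arctan2(nn[1],nn[0])).round(1))
print("GREEN")
px,P,C=cloud(a,(330,180,480,400)); k=(C[:,1]>120)&(C[:,0]<110)&(C[:,2]<140)
lab=np.zeros((420,560),np.uint8);lab[px[k][:,1],px[k][:,0]]=1
n,L,S,_=cv2.connectedComponentsWithStats(lab)
for i in range(1,n):
    if S[i,4]>100:
        q=P[(L[px[:,1],px[:,0]]==i)];print(q.min(0).round(3),q.max(0).round(3))
print("CLAMP side")
px,P,C=cloud(b,(255,165,350,255)); 
for lo,hi in ((.012,.018),(.018,.024),(.045,.062),(.062,.08)):
    k=(P[:,2]>lo)&(P[:,2]<hi)&grey(C); q=P[k]; 
    if k.sum()>5: print(lo,k.sum(),cv2.minAreaRect(q[:,:2].astype(np.float32)*1000))
k=(C[:,0]-C[:,2]>35)&(P[:,2]>.06)&(P[:,2]<.2); print("sleeve",k.sum(),P[k].min(0).round(3),P[k].max(0).round(3),P[k].mean(0).round(3))
E
python3 m1.py
```

```text
FORMER
scene 1049 [0.531 0.225 0.008] [0.595 0.342 0.083]
rect 562 283 112 44 76.2
top [0.563 0.284 0.076]
plane 347 [ 0.969 -0.247  0.014] [0.581 0.279 0.039] yaw -14.3
side 744 [0.527 0.173 0.008] [0.72  0.348 0.082]
rect 637 262 116 214 71.4
top [0.56  0.291 0.075]
plane 264 [ 0.968 -0.252  0.011] [0.542 0.293 0.036] yaw -14.6
GREEN
[ 0.37   0.084 -0.002] [0.478 0.201 0.046]
[ 0.348  0.328 -0.002] [0.463 0.415 0.047]
[ 0.592  0.4   -0.002] [0.69  0.505 0.046]
CLAMP side
0.012 143 ((489.7243957519531, -163.67251586914062), (447.3432312011719, 101.94046783447266), 76.80879974365234)
0.018 341 ((490.9610595703125, -162.2911376953125), (444.56024169921875, 91.54914093017578), 76.65868377685547)
0.045 461 ((512.1797485351562, -179.826416015625), (457.2518005371094, 66.67139434814453), 84.7115707397461)
0.062 98 ((498.7452697753906, -214.84487915039062), (83.58686828613281, 32.762939453125), 64.22360229492188)
sleeve 140 [ 0.466 -0.25   0.072] [ 0.497 -0.223  0.142] [ 0.478 -0.234  0.107]
```

View pics/wrist0.png

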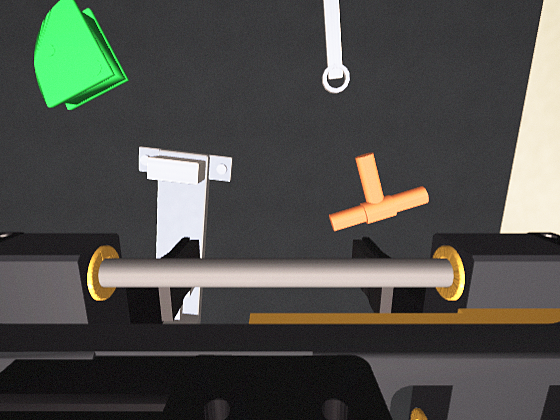

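>>> {"name": "servo_tool", "arguments": {
  "plan": [
    [[0.087,0.04,-0.015,0.0,0.06],[0.087,0.08,-0.03,0.0,0.12],[0.087,0.12,-0.045,0.02,0.18],[0.087,0.16,-0.06,0.04,0.253],[0.087,0.2,-0.075,0.06,0.253],[0.087,0.23,-0.09,0.08,0.253],[0.087,0.246,-0.098,0.09,0.253],[0.087,0.246,-0.098,0.09,0.253],[0.087,0.246,-0.098,0.09,0.253]]
  ]
}}

```text
time_s: 1.05
tool_pos: [0.5494, 0.2485, 0.1309]
tool_rot: [-179.8, 0.1, 75.8]
force: [0.8, -0.6, 0.1]
grip_width: 0.0872
```

```bash
cat > m2.py <<'E'
from h import *
from m1 import cloud,grey
E
sed -i 's/^a=cam("scene").*$/import sys\nif __name__!="__main__": raise SystemExit/' m1.py
cat > m2.py <<'E'
from h import *
src=open('m1.py').read().split('import sys')[0]; exec(src)
o=readout.get_obs();print(o["tool_pos"].round(4),o["tool_rot"].round(2),o["time_s"])
a=cam("scene","pics/scene2.png");b=cam("side")
for n,c,box in (("scene",a,(190,130,325,245)),("side",b,(255,165,350,255))):
    px,P,C=cloud(c,box)
    m=np.zeros((420,560),np.uint8);k=(P[:,2]>.008);m[px[k][:,1],px[k][:,0]]=1
    N,L,S,_=cv2.connectedComponentsWithStats(m); i=1+np.argmax(S[1:,4]); 
    K=L[px[:,1],px[:,0]]==i; P=P[K];C=C[K]
    h,e=np.histogram(P[:,2],bins=np.arange(.008,.16,.004));print(n,len(P),dict(zip((e[:-1]*1000).round().astype(int).tolist(),h.tolist())))
    for lo,hi in ((.0175,.0225),(.050,.060)):
        q=P[(P[:,2]>lo)&(P[:,2]<hi)]
        print(lo,len(q),[np.round(x,1) for x in cv2.minAreaRect(q[:,:2].astype(np.float32)*1000)])
    k=(C[:,0]-C[:,2]>35)&(P[:,2]>.06); print("sleeve",k.sum(),P[k].min(0).round(3),P[k].max(0).round(3)) if k.sum() else 0
    np.save(n+".npy",P)
E
python3 m2.py
```

```text
[0.5494 0.2485 0.1309] [-1.7981e+02  8.0000e-02  7.5820e+01] 1.05
scene 2930 {8: 210, 12: 147, 16: 311, 20: 679, 24: 88, 28: 55, 32: 70, 36: 112, 40: 82, 44: 69, 48: 87, 52: 306, 56: 358, 60: 26, 64: 31, 68: 85, 72: 63, 76: 9, 80: 9, 84: 8, 88: 12, 92: 10, 96: 10, 100: 10, 104: 11, 108: 8, 112: 10, 116: 13, 120: 9, 124: 13, 128: 12, 132: 7, 136: 0, 140: 0, 144: 0, 148: 0, 152: 0}
0.0175 789 [array([ 523.9, -102.3]), array([300.2, 101.3]), np.float64(83.1)]
0.05 717 [array([523.1, -94.5]), array([272.8,  65.7]), np.float64(84.5)]
sleeve 157 [ 0.472 -0.258  0.069] [ 0.498 -0.232  0.135]
side 2987 {8: 137, 12: 105, 16: 185, 20: 205, 24: 69, 28: 65, 32: 76, 36: 86, 40: 68, 44: 87, 48: 112, 52: 175, 56: 107, 60: 21, 64: 30, 68: 37, 72: 22, 76: 9, 80: 6, 84: 13, 88: 7, 92: 7, 96: 8, 100: 8, 104: 6, 108: 7, 112: 9, 116: 10, 120: 7, 124: 10, 128: 10, 132: 20, 136: 16, 140: 24, 144: 14, 148: 13, 152: 8}
0.0175 295 [array([ 511. , -164.1]), array([435.1,  71.8]), np.float64(84.0)]
0.05 341 [array([ 511.9, -172.7]), array([449.4,  65.2]), np.float64(82.9)]
sleeve 146 [ 0.466 -0.249  0.072] [0.518 0.271 0.352]
```

View pics/scene2.png

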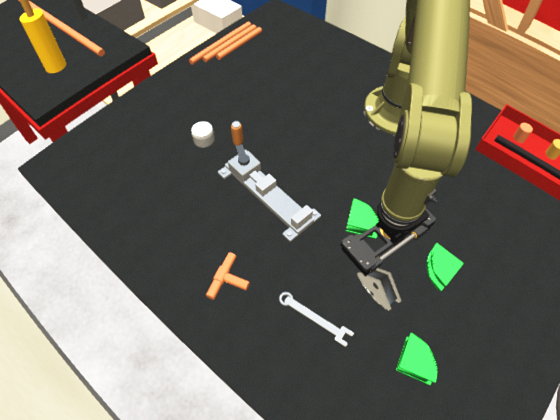

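>>> {"name": "servo_tool", "arguments": {
  "plan": [
    [[0.087,-0.003,0.002,0.035,0],[0.087,-0.003,0.002,0.07,0],[0.087,-0.003,0.002,0.1,0],[0.087,-0.003,0.002,0.117,0],[0.087,-0.003,0.002,0.117,0],[0.03,-0.003,0.002,0.117,0],[0.03,-0.003,0.002,0.117,0],[0.03,-0.003,0.002,0.117,0],[0.03,-0.003,0.002,0.117,0],[0.03,-0.003,0.002,0.117,0],[0.03,-0.003,0.002,0.117,0],[0.03,-0.003,0.002,0.117,0]]
  ],
  "force": 15
}}

```text
time_s: 2.15
tool_pos: [0.5539, 0.2418, 0.0161]
tool_rot: [179.9, 0.0, 75.5]
force: [-0.3, -0.0, -0.6]
grip_width: 0.0482
```

```bash
cat > m3.py <<'E'
from h import *
import sys
exec(open('m1.py').read().split('import sys')[0])
# former state: scene+side face points, given face normal yaw = tool y
o=readout.get_obs();p=o["tool_pos"];ya=np.radians(o["tool_rot"][2]);print(p.round(4),o["tool_rot"].round(2),o["force"].round(2),o["grip_width"].round(4),o["time_s"])
tx=np.array([np.cos(ya),np.sin(ya),0]);ty=np.array([np.sin(ya),-np.cos(ya),0]);g=p+[0,0,.0187]
for n in ("scene","side"):
    c=cam(n); q=np.append(g,1)@c["camera_from_world"].T
    px,P,C=cloud(c,(0,0,560,420))
    l=(P-g); k=(abs(l@ty)<.035)&(abs(l@tx)<.12)&(l[:,2]<.06)&(l[:,2]>-.13)&(P[:,2]>.004)&grey(C)&(C.max(1)>60)
    Q=np.c_[l@tx,l@ty,l[:,2]][k]
    f=Q[abs(abs(Q[:,1])-.02)<.004]
    print(n,len(Q),"face pts",len(f), "ty med",np.median(f[:,1]).round(4))
    # outline in (tx,z) plane: draw face points
    im=np.zeros((260,300),np.uint8); 
    for x,y,z in f: cv2.circle(im,(int(150+x*1000),int(90-z*1000)),2,255,-1)
    K,_=cv2.findContours(im,cv2.RETR_EXTERNAL,cv2.CHAIN_APPROX_SIMPLE)
    K=max(K,key=cv2.contourArea); t=cv2.minEnclosingTriangle(K)[1].reshape(-1,2)
    print(" tri(mm: tx,z rel grasp)",[(round(float(a-150)),round(float(90-b))) for a,b in t],"centroid",np.round(np.array([f[:,0].mean(),f[:,2].mean()])*1000))
    cv2.imwrite(f"pics/f_{n}_{sys.argv[1]}.png",im)
E
python3 m3.py 1
```

```text
Traceback (most recent call last):
  File "m3.py", line 5, in <module>
    o=readout.get_obs();p=o["tool_pos"];ya=np.radians(o["tool_rot"][2]);print(p.round(4),o["tool_rot"].round(2),o["force"].round(2),o["grip_width"].round(4),o["time_s"])
                                                                                                                                    ^^^^^^^^^^^^^^^^^^^^^
AttributeError: 'float' object has no attribute 'round'
```

>>> {"name": "servo_tool", "arguments": {
  "plan": [
    [[0.03,0,0,0,0],[0.03,0,0,0,0],[0.03,0,0,0,0],[0.03,0,0,0,0],[0.03,0,0,0,0]]
  ],
  "force": 15
}}

```text
time_s: 2.57
tool_pos: [0.5532, 0.2415, 0.0159]
tool_rot: [-180.0, 0.1, 75.5]
force: [-3.6, -0.8, 1.4]
grip_width: 0.0402
```

```bash
sed -i 's/o\["grip_width"\].round(4)/o["grip_width"]/' m3.py; python3 m3.py 1
```

```text
[0.5532 0.2415 0.0159] [-1.7999e+02  7.0000e-02  7.5480e+01] [-3.61 -0.83  1.37] 0.04019068688084412 2.5667
scene 760 face pts 385 ty med 0.0176
 tri(mm: tx,z rel grasp) [(18, -33), (130, -30), (24, 71)] centroid [56.  7.]
side 725 face pts 317 ty med -0.0218
 tri(mm: tx,z rel grasp) [(-26, -34), (122, -30), (44, 62)] centroid [48.  5.]
```

>>> {"name": "servo_tool", "arguments": {
  "plan": [
    [[0.03,0,0,0,0],[0.03,0,0,-0.01,0],[0.03,0,0,-0.025,0],[0.03,0,0,-0.04,0],[0.03,0,0,-0.055,0],[0.03,0,0,-0.07,0],[0.03,0,0,-0.085,0],[0.03,0,0,-0.1,0],[0.03,0,0,-0.115,0],[0.03,0,0,-0.13,0],[0.03,0,0,-0.145,0],[0.03,0,0,-0.15,0]]
  ],
  "force": 8
}}

```text
time_s: 3.67
tool_pos: [0.555, 0.2423, 0.1684]
tool_rot: [179.8, -0.1, 75.5]
force: [1.2, 0.9, -3.2]
grip_width: 0.0397
```

```bash
python3 m3.py 2; python3 -c "
import cv2;a=cv2.imread('pics/f_scene_2.png');b=cv2.imread('pics/f_side_2.png');cv2.imwrite('pics/f2.png',cv2.hconcat([a,b]))"
```

```text
[0.555  0.2423 0.1684] [ 1.7979e+02 -1.1000e-01  7.5460e+01] [ 1.18  0.87 -3.24] 0.03973680328089657 3.6667
scene 231 face pts 158 ty med 0.0215
 tri(mm: tx,z rel grasp) [(6, -9), (0, -91), (38, -79)] centroid [ 13. -55.]
side 722 face pts 439 ty med -0.0195
 tri(mm: tx,z rel grasp) [(40, -78), (-7, 40), (-71, -126)] centroid [ -4. -56.]
```

View pics/f2.png

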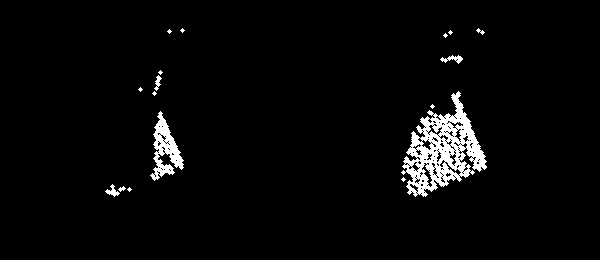

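>>> {"name": "servo_tool", "arguments": {
  "plan": [
    [[0.03,0,0,0,0],[0.03,0,0,-0.005,0],[0.03,0,0,-0.01,0],[0.03,0,0,-0.01,0]]
  ],
  "force": 30
}}

```text
time_s: 4.1
tool_pos: [0.5548, 0.2423, 0.1777]
tool_rot: [179.8, -0.1, 75.5]
force: [0.2, 0.3, -4.0]
grip_width: 0.0394
```

```bash
python3 m3.py 3
cat > m4.py <<'E'
from h import *
c0=np.array([.5239,-.1023]);yaw=np.radians(84.)
for it in range(3):
  d=np.array([np.cos(yaw),np.sin(yaw)]);e=np.array([d[1],-d[0]]);F=[];H=[];J=[]
  for n in("scene","side"):
    P=np.load(n+".npy");v=(P[:,:2]-c0)@d-.060;u=(P[:,:2]-c0)@e;z=P[:,2]
    for nm,L,lo,hi in(("fence",F,.035,.1),("jaw",J,-.1,-.02),("hous",H,-.2,-.11)):
        k=(v>lo)&(v<hi)&(abs(u)<.04)&(z>.0505)&(z<.0575 if nm!="hous" else z<.0585)&((z>.0535)|(nm=="jaw"));q=P[k]
        r=cv2.minAreaRect(q[:,:2].astype(np.float32)*1000);L.append(np.array(r[0])/1000)
        if it==2:print(n,nm,k.sum(),np.round(r[0],1),np.round(r[1],1),round(r[2],1),"z",np.median(q[:,2]).round(4))
  f=np.mean(F,0);h=np.mean(H,0);t=f-h;yaw=np.arctan2(t[1],t[0]);d=t/np.linalg.norm(t)
  c0=(f-d*.132+h+d*.095)/2
print("dist f-h",np.linalg.norm(t),"yaw +y",np.degrees(yaw),"fencefoot",c0+d*.12,"axis",c0-d*.095)
for n in("scene","side"):
    P=np.load(n+".npy");k=P[:,2]<.0225;k&=P[:,2]>.0175;q=P[k];e=np.array([d[1],-d[0]]);v=(q[:,:2]-c0)@d-.06+.0
    u=((q[:,:2]-c0)@e)[(v>-.05)&(v<.05)];print("bed u",np.percentile(u,[2,98]).round(4))
E
python3 m4.py
```

```text
[0.5548 0.2423 0.1777] [ 1.7982e+02 -9.0000e-02  7.5460e+01] [ 0.15  0.32 -3.96] 0.03944000804004845 4.1
scene 249 face pts 172 ty med 0.0216
 tri(mm: tx,z rel grasp) [(5, -8), (-1, -94), (37, -75)] centroid [ 12. -57.]
side 735 face pts 456 ty med -0.0193
 tri(mm: tx,z rel grasp) [(-79, -129), (40, -77), (-5, 35)] centroid [ -4. -55.]
scene fence 130 [539.2  28.5] [24.  56.3] 82.6 z 0.0562
scene jaw 175 [ 523.3 -108.1] [31.5 50.3] 81.9 z 0.0539
scene hous 241 [ 513.3 -196.8] [67.3 65.7] 84.5 z 0.0565
side fence 58 [534.7  32.2] [30.2 52.7] 82.8 z 0.0558
side jaw 71 [ 520.  -103.2] [33.6 49.3] 88.1 z 0.0531
side hous 107 [ 509.5 -188.4] [64.1 65.5] 84.8 z 0.056
dist f-h 0.22439639534530453 yaw +y 83.46363760060102 fencefoot [0.53570589 0.01969503] axis [ 0.51123163 -0.19390743]
bed u [-0.0262  0.0317]
bed u [-0.0298  0.0274]
```

>>> {"name": "servo_tool", "arguments": {
  "plan": [
    [[0.03,-0.012,0.002,-0.01,-0.01],[0.03,-0.036,0.006,-0.01,-0.03],[0.03,-0.063,0.01,-0.01,-0.05],[0.03,-0.09,0.015,-0.01,-0.07],[0.03,-0.117,0.019,-0.01,-0.09],[0.03,-0.144,0.024,-0.01,-0.11],[0.03,-0.171,0.028,-0.01,-0.13],[0.03,-0.198,0.032,-0.01,-0.14],[0.03,-0.225,0.037,-0.01,-0.14],[0.03,-0.249,0.041,-0.01,-0.14],[0.03,-0.264,0.043,0,-0.14],[0.03,-0.271,0.044,0,-0.14]]
  ],
  "force": 30
}}

```text
time_s: 5.2
tool_pos: [0.5275, -0.0347, 0.1754]
tool_rot: [180.0, 0.1, 83.2]
force: [-0.7, -0.0, -5.6]
grip_width: 0.0399
```

>>> {"name": "servo_tool", "arguments": {
  "plan": [
    [[0.03,0,0,0,0],[0.03,0,0,0,0],[0.03,0,0,0,0]]
  ]
}}

```text
time_s: 5.45
tool_pos: [0.5278, -0.033, 0.1755]
tool_rot: [180.0, 0.0, 83.3]
force: [0.7, 0.4, -4.2]
grip_width: 0.04
```

```bash
python3 m3.py 4; python3 -c "
from h import *
c=cam('side');i=cv2.cvtColor(c['image'],cv2.COLOR_RGB2BGR)[100:270,200:400];cv2.imwrite('pics/s4.png',cv2.resize(i,None,fx=3,fy=3))"
```

```text
[ 0.5278 -0.033   0.1755] [179.99   0.    83.35] [ 0.69  0.42 -4.19] 0.03999580628238322 5.45
scene 512 face pts 339 ty med 0.0207
 tri(mm: tx,z rel grasp) [(-62, -112), (38, -84), (-1, 30)] centroid [ -3. -56.]
side 475 face pts 263 ty med -0.0191
 tri(mm: tx,z rel grasp) [(46, -80), (-9, 32), (11, -80)] centroid [ -1. -53.]
```

View pics/s4.png

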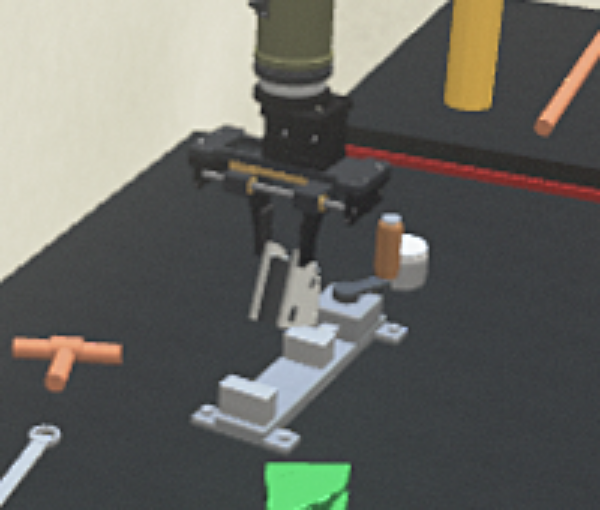

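>>> {"name": "servo_tool", "arguments": {
  "plan": [
    [[0.03,0.002,0.002,0.02,0],[0.03,0.002,0.002,0.04,0],[0.03,0.002,0.002,0.055,0],[0.03,0.002,0.002,0.06,0],[0.03,0.002,0.002,0.065,0],[0.03,0.002,0.002,0.069,0],[0.03,0.002,0.002,0.07,0],[0.03,0.002,0.002,0.07,0]]
  ],
  "force": 20
}}

```text
time_s: 6.27
tool_pos: [0.5315, -0.0285, 0.1089]
tool_rot: [179.8, -0.2, 83.5]
force: [-3.2, 4.4, 7.4]
grip_width: 0.0398
```

```bash
python3 m3.py 5
```

```text
[ 0.5315 -0.0285  0.1089] [ 1.7983e+02 -1.6000e-01  8.3480e+01] [-3.17  4.44  7.41] 0.03978302651872827 6.2667
scene 1329 face pts 483 ty med 0.0199
 tri(mm: tx,z rel grasp) [(40, -94), (1, 11), (-44, -74)] centroid [  9. -74.]
side 1150 face pts 422 ty med -0.0197
 tri(mm: tx,z rel grasp) [(5, 20), (-7, -59), (45, -92)] centroid [  6. -70.]
```

>>> {"name": "servo_tool", "arguments": {
  "plan": [
    [[0.03,0,0,0,0],[0.03,0.005,0,0.001,0],[0.03,0.009,0,0.003,0],[0.03,0.014,0,0.005,0],[0.03,0.018,0,0.008,0],[0.03,0.022,0,0.01,0],[0.03,0.026,0,0.013,0],[0.03,0.03,0,0.016,0],[0.03,0.033,0,0.019,0],[0.03,0.033,0,0.02,0],[0.03,0.033,0,0.02,0]]
  ],
  "force": 12
}}

```text
time_s: 7.28
tool_pos: [0.5351, 0.0045, 0.0887]
tool_rot: [179.9, -0.2, 83.5]
force: [1.1, 3.0, -0.2]
grip_width: 0.0398
```

```bash
python3 m3.py 6; python3 -c "
import cv2;a=cv2.imread('pics/f_scene_6.png');b=cv2.imread('pics/f_side_6.png')
from h import *
c=cam('scene');i=cv2.cvtColor(c['image'],cv2.COLOR_RGB2BGR)[100:260,190:350];i=cv2.resize(i,(480,480));cv2.imwrite('pics/f6.png',cv2.hconcat([cv2.resize(cv2.vconcat([a,b]),(277,480)),i]))"
```

```text
[0.5351 0.0045 0.0887] [ 1.7987e+02 -1.5000e-01  8.3510e+01] [ 1.08  2.98 -0.16] 0.03979009543095319 7.2833
scene 851 face pts 263 ty med 0.0199
 tri(mm: tx,z rel grasp) [(-50, -90), (7, -90), (7, -1)] centroid [  7. -54.]
side 1031 face pts 360 ty med -0.0191
 tri(mm: tx,z rel grasp) [(46, -42), (13, -49), (57, -137)] centroid [-15. -58.]
```

View pics/f6.png

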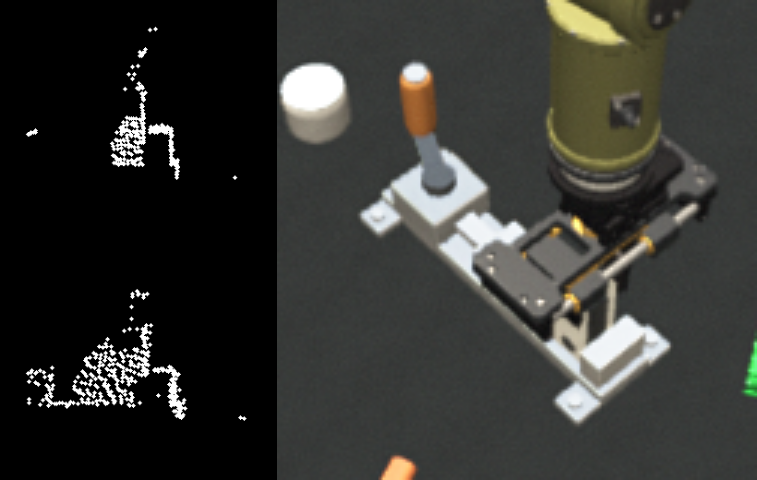

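```bash
cat > m5.py <<'E'
from h import *
exec(open('m1.py').read().split('import sys')[0])
d=np.array([np.cos(np.radians(83.46)),np.sin(np.radians(83.46))]);e=np.array([d[1],-d[0]]);F=np.array([.5357,.0197])
o=readout.get_obs();print(o["tool_pos"].round(4),o["force"].round(2))
for n,s in(("scene",1),("side",-1)):
    c=cam(n);px,P,C=cloud(c,(190,100,360,280));u=(P[:,:2]-F)@e;v=(P[:,:2]-F)@d;z=P[:,2]
    b=P[(abs(u)<.027)&(v>-.06)&(v<-.01)&(z<.026)&(z>.014)];print(n,"bed z",np.median(b[:,2]) if len(b) else None)
    f=(abs(u-s*.02)<.006)&(v>-.095)&(v<.012)&(z>.024)&(z<.105)&grey(C)
    E=[]
    for z0 in np.arange(.026,.1,.006):
        k=f&(abs(z-z0)<.003)
        if k.sum()>3:E.append((z0,v[k].max(),v[k].min(),k.sum()))
    E=np.array(E);print(np.c_[E[:,:3]*1000,E[:,3]].round(1).tolist())
    fc=(abs(u)<.02)&(z>.025)&(z<.1)&(v>-.02)&(v<.003)
    Q=np.c_[u,v,z][fc&grey(C)]
    g=(z>.0545)&(z<.058)&(abs(u)<.035)&(v>-.01)&(v<.04);print("fence top v",np.percentile(v[g],[2,98]).round(4),"u face med",np.median(u[f]).round(4))
E
python3 m5.py
```

```text
[0.5349 0.0036 0.0888] [0.7  2.33 0.54]
scene bed z 0.02146126653223357
[[26.0, -12.0, -42.0, 8.0], [32.0, -11.1, -42.2, 11.0], [38.0, -11.8, -42.4, 12.0], [44.0, -9.5, -42.2, 19.0], [50.0, -10.1, -36.9, 7.0], [56.0, 11.5, -38.4, 35.0], [62.0, 11.1, -35.4, 17.0], [68.0, -10.7, -31.0, 11.0], [74.0, -10.5, -30.9, 8.0], [92.0, -7.3, -12.2, 5.0]]
fence top v [-0.0061  0.0208] u face med 0.0219
side bed z 0.02020679767133704
[[26.0, -18.7, -79.9, 11.0], [32.0, 9.7, -82.4, 18.0], [38.0, 6.2, -82.3, 15.0], [44.0, -17.3, -83.4, 17.0], [50.0, 6.0, -81.9, 20.0], [56.0, 8.8, -76.1, 28.0], [62.0, 7.6, -69.9, 17.0], [68.0, -6.6, -72.6, 14.0], [74.0, -5.2, -66.6, 20.0], [80.0, -10.1, -49.1, 9.0], [86.0, -5.2, -55.7, 7.0], [92.0, -3.1, -17.8, 6.0], [98.0, -2.6, -14.9, 5.0]]
fence top v [-0.0099  0.0259] u face med -0.0185
```

>>> {"name": "servo_tool", "arguments": {
  "plan": [
    [[0.03,0,0,0.002,0],[0.03,0,0,0.004,0],[0.03,0,0,0.004,0],[0.03,0,0,0.003,0],[0.03,0,0,0.003,0],[0.03,0,0,0.003,0],[0.03,0,0,0.003,0],[0.03,0,0,0.003,0]]
  ],
  "force": 4
}}

```text
time_s: 8.2
tool_pos: [0.5342, 0.0031, 0.0851]
tool_rot: [180.0, -0.1, 83.4]
force: [-0.4, -0.6, -3.5]
grip_width: 0.0401
```

```bash
python3 m5.py
```

```text
[0.5342 0.0031 0.0851] [-0.4  -0.57 -3.48]
scene bed z 0.02150015833270169
[[26.0, -12.9, -43.1, 8.0], [32.0, -13.3, -44.5, 12.0], [38.0, -13.6, -39.1, 9.0], [44.0, -10.3, -42.5, 16.0], [50.0, -10.8, -39.1, 14.0], [56.0, 10.0, -35.1, 31.0], [62.0, 9.3, -28.7, 14.0], [68.0, -10.9, -31.6, 5.0], [74.0, -10.0, -11.4, 5.0]]
fence top v [-0.0021  0.0206] u face med 0.0214
side bed z 0.020733135904099198
[[26.0, 4.1, -83.9, 12.0], [32.0, -17.8, -86.4, 19.0], [38.0, -20.5, -80.6, 13.0], [44.0, -2.0, -82.9, 20.0], [50.0, -1.4, -86.6, 15.0], [56.0, 11.1, -80.3, 24.0], [62.0, -4.2, -72.1, 20.0], [68.0, -6.8, -71.2, 19.0], [74.0, -7.4, -62.5, 14.0], [80.0, -1.0, -58.6, 8.0], [86.0, -5.3, -54.7, 9.0], [92.0, -2.5, -9.7, 4.0]]
fence top v [-0.0091  0.0257] u face med -0.0193
```

>>> {"name": "servo_tool", "arguments": {
  "plan": [
    [[0.05,0,0,0,0],[0.05,0,0,0,0],[0.05,0,0,0,0],[0.05,0,0,0,0],[0.05,0,0,0,0],[0.03,0,0,0,0],[0.03,0,0,0,0],[0.03,0,0,0,0],[0.03,0,0,0,0],[0.03,0,0,0,0],[0.03,0,0,0,0],[0.03,0,0,0,0]]
  ],
  "force": 6
}}

```text
time_s: 9.3
tool_pos: [0.5343, 0.0033, 0.0853]
tool_rot: [180.0, -0.1, 83.4]
force: [-0.1, 0.1, 0.8]
grip_width: 0.0399
```

```bash
cat >> m5.py <<'E'
    fc=(abs(u)<.017)&(z>.059)&(z<.1)&(v>-.022)&(v<.004)
    Q=np.c_[u,v,z][fc]
    if len(Q)>15:
        # v = a + b z (+ c u), robust
        from scipy.optimize import least_squares
        r=least_squares(lambda x:x[0]+x[1]*Q[:,2]+x[2]*Q[:,0]-Q[:,1],[0,0,0],loss="soft_l1",f_scale=.001)
        print("upright flat: v at bed",(r.x[0]+.02*r.x[1]).round(4),"lean deg",np.degrees(r.x[1]).round(2),"yaw deg",np.degrees(r.x[2]).round(2),len(Q))
E
python3 m5.py
```

```text
[0.5343 0.0033 0.0853] [-0.11  0.07  0.77]
scene bed z 0.021762933266076367
[[26.0, -13.1, -39.3, 10.0], [32.0, -12.2, -42.5, 9.0], [38.0, -11.1, -44.3, 15.0], [44.0, -11.1, -39.0, 12.0], [50.0, -10.7, -39.3, 15.0], [56.0, 12.0, -35.3, 33.0], [62.0, 8.9, -32.4, 17.0], [68.0, -10.4, -27.6, 6.0], [80.0, -9.7, -11.2, 4.0], [92.0, -8.3, -11.3, 4.0]]
fence top v [-0.0023  0.0199] u face med 0.0214
upright flat: v at bed -0.0093 lean deg -1.66 yaw deg 1.01 80
side bed z 0.020349679828222667
[[26.0, 3.0, -81.8, 12.0], [32.0, 9.1, -82.7, 21.0], [38.0, 11.2, -79.2, 13.0], [44.0, 10.9, -81.8, 21.0], [50.0, -1.6, -82.5, 12.0], [56.0, 9.8, -78.1, 33.0], [62.0, -3.9, -72.4, 18.0], [68.0, -8.7, -73.4, 17.0], [74.0, -8.9, -64.3, 15.0], [80.0, -6.9, -60.0, 7.0], [86.0, -2.5, -53.0, 7.0], [92.0, 1.0, -10.7, 7.0], [98.0, -1.2, -29.6, 6.0]]
fence top v [-0.0088  0.0267] u face med -0.0192
upright flat: v at bed -0.0071 lean deg -1.21 yaw deg -3.53 113
```

>>> {"name": "servo_tool", "arguments": {
  "plan": [
    [[0.03,0,0,0,0],[0.087,0,0,0,0],[0.087,0,0,0,0],[0.087,0,0,0,0],[0.087,0,0,0,0],[0.087,0,0,0,0],[0.087,0,0,0,0],[0.087,0,0,-0.015,0],[0.087,0,0,-0.04,0],[0.087,0,0,-0.07,0],[0.087,0,0,-0.1,0],[0.087,0,0,-0.12,0]]
  ]
}}

```text
time_s: 10.4
tool_pos: [0.5351, 0.0032, 0.2084]
tool_rot: [179.8, -0.1, 83.4]
force: [1.4, -0.3, 1.0]
grip_width: 0.0866
```

```bash
cat > m6.py <<'E'
from h import *
exec(open('m1.py').read().split('import sys')[0])
A=np.array([.5112,-.1939]);d=np.array([np.cos(np.radians(83.46)),np.sin(np.radians(83.46))]);e=np.array([d[1],-d[0]])
L=[]
for n,box in(("scene",(190,80,340,240)),("side",(280,120,370,240))):
    c=cam(n);px,P,C=cloud(c,box)
    k=(C[:,0]-C[:,2]>40)&(P[:,2]>.075)&(P[:,2]<.135)&(np.hypot(*(P[:,:2]-A).T)<.1)
    q=px[k]; 
    rows=np.unique(q[:,1]); mid=np.array([[(q[q[:,1]==r,0].min()+q[q[:,1]==r,0].max())/2,r] for r in rows])
    m=mid.mean(0); o,r=rays(c,[m]); r=r[0]/np.linalg.norm(r[0]); L.append((o,r)); print(n,k.sum(),m.round(1),"surf",P[k].mean(0).round(4), "z range",P[k][:,2].min().round(3),P[k][:,2].max().round(3))
(o1,r1),(o2,r2)=L
s,t=np.linalg.lstsq(np.c_[r1[:2],-r2[:2]],(o2-o1)[:2],rcond=None)[0]
p1=o1+s*r1;p2=o2+t*r2;print("xy",p1[:2].round(4),"z",p1[2].round(4),p2[2].round(4))
v=p1[:2]-A;print("radius",np.linalg.norm(v).round(4),"crank rad",np.arctan2(-v@e,-v@d).round(3))
o=readout.get_obs();print(o["tool_pos"].round(4),o["tool_rot"].round(2),o["grip_width"],o["time_s"])
E
python3 m6.py; python3 m5.py|grep -v '^\[\['
```

```text
scene 160 [237. 135.] surf [ 0.4887 -0.2402  0.1078] z range 0.076 0.135
side 124 [329.1 183. ] surf [ 0.4785 -0.2343  0.1055] z range 0.075 0.135
xy [ 0.4816 -0.2475] z 0.1008 0.1008
radius 0.0612 crank rad 0.39
[0.5367 0.0032 0.2098] [179.5   -0.18  83.4 ] 0.08657926857767237 10.5
[0.5367 0.0032 0.2098] [0.41 0.7  0.06]
scene bed z 0.021032563617259692
fence top v [-0.0029  0.0212] u face med 0.0212
upright flat: v at bed -0.0053 lean deg -6.31 yaw deg 0.45 109
side bed z 0.020248576058593593
fence top v [-0.0091  0.0272] u face med -0.0192
upright flat: v at bed -0.0025 lean deg -5.97 yaw deg -0.71 115
```

```bash
sed -i 's/(z>.059)&(z<.1)&(v>-.022)/(z>.059)\&(z<.09)\&(v>-.018)/' m5.py; python3 m5.py; python3 -c "
from h import *
o=[]
for n,(x,y) in (('side',(255,165)),('scene',(215,120))):
    i=cv2.cvtColor(cam(n)['image'],cv2.COLOR_RGB2BGR)[y:y+120,x:x+100];o.append(cv2.resize(i,None,fx=4,fy=4,interpolation=cv2.INTER_CUBIC))
cv2.imwrite('pics/p8.png',cv2.hconcat(o))"
```

```text
[0.5342 0.0031 0.2055] [ 0.15 -0.33 -0.54]
scene bed z 0.021034861704741892
[[26.0, -12.5, -89.5, 23.0], [32.0, -13.6, -90.9, 27.0], [38.0, -11.0, -88.5, 27.0], [44.0, -11.0, -85.8, 32.0], [50.0, -10.7, -84.1, 22.0], [56.0, 11.0, -82.3, 48.0], [62.0, 4.6, -77.8, 36.0], [68.0, -10.2, -77.2, 21.0], [74.0, -10.1, -72.7, 28.0], [80.0, -9.9, -68.2, 23.0], [86.0, -10.4, -62.0, 27.0], [92.0, -10.0, -51.5, 24.0], [98.0, -11.2, -45.0, 33.0]]
fence top v [-0.002   0.0211] u face med 0.0212
upright flat: v at bed -0.007 lean deg -4.3 yaw deg 0.48 78
side bed z 0.021154840122806495
[[26.0, 10.7, -84.9, 14.0], [32.0, -1.9, -81.0, 14.0], [38.0, 5.2, -79.2, 16.0], [44.0, 5.3, -82.3, 20.0], [50.0, 6.9, -77.6, 19.0], [56.0, 11.1, -79.3, 28.0], [62.0, -2.9, -75.6, 18.0], [68.0, -2.6, -65.3, 19.0], [74.0, -4.1, -65.8, 17.0], [80.0, -2.5, -53.9, 13.0], [86.0, -4.8, -51.4, 15.0], [92.0, -6.2, -44.6, 13.0], [98.0, -4.9, -33.5, 8.0]]
fence top v [-0.0093  0.0251] u face med -0.0189
upright flat: v at bed -0.0074 lean deg -0.77 yaw deg -1.68 91
```

View pics/p8.png

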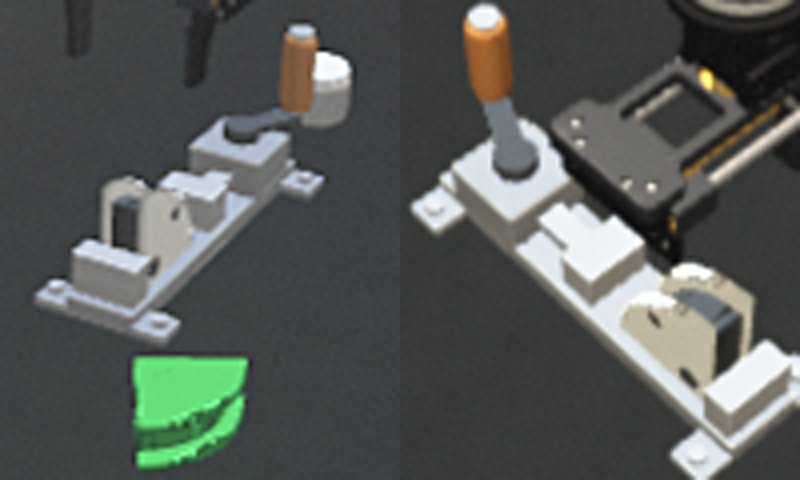

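>>> {"name": "servo_tool", "arguments": {
  "plan": [
    [[0.087,-0.02,-0.002,0,0],[0.087,-0.055,-0.005,0,0],[0.087,-0.09,-0.008,0,0],[0.087,-0.125,-0.011,0,0],[0.087,-0.16,-0.014,0,0],[0.087,-0.195,-0.018,0,0],[0.087,-0.23,-0.021,0,0],[0.087,-0.25,-0.023,0,0],[0.087,-0.255,-0.023,0,0],[0.087,-0.255,-0.023,0.01,0],[0.087,-0.255,-0.023,0.03,0],[0.087,-0.255,-0.023,0.03,0]]
  ]
}}

```text
time_s: 11.8
tool_pos: [0.4794, -0.2443, 0.1688]
tool_rot: [-179.5, -0.3, 83.6]
force: [-1.1, 0.0, -2.1]
grip_width: 0.087
```

Run:
```python
from h import *
o=readout.get_obs();p=o["tool_pos"];print(p.round(4),o["tool_rot"].round(2))
c=cam("wrist","pics/w9.png")
i=c["image"].astype(int);m=((i[...,0]-i[...,2]>40)).astype(np.uint8)
n,L,S,ce=cv2.connectedComponentsWithStats(m)
for k in range(1,n):
    if S[k,4]>80:
        z=c["range_z"][L==k];P=depthpts(c,np.argwhere(L==k)[:,::-1]);print(S[k],ce[k].round(1),np.median(P,0).round(4))
```

```text
[ 0.4794 -0.2443  0.1688] [-179.49   -0.25   83.56]
[ 256  203   42   55 1126] [276.6 222.9] [ 0.4804 -0.236   0.1294]
[ 87 245  32  56 915] [ 99.7 272.6] [ 0.4353 -0.2083  0.2562]
[433 245  32  56 924] [451.3 272.7] [ 0.5299 -0.2192  0.2555]
[ 249  308  311   16 3881] [418.5 317. ] [ 0.5179 -0.2253  0.266 ]
[410 408  18  12 155] [417.5 414.4] [ 0.5235 -0.274   0.2482]
```

View pics/w9.png

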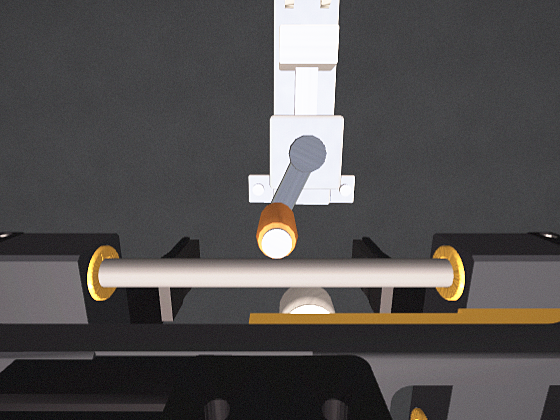

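>>> {"name": "servo_tool", "arguments": {
  "plan": [
    [[0.087,-0.003,0.002,0.025,0],[0.087,-0.003,0.002,0.05,0],[0.087,-0.003,0.002,0.065,0],[0.087,-0.003,0.002,0.071,0],[0.02,-0.003,0.002,0.071,0],[0.02,-0.003,0.002,0.071,0],[0.02,-0.003,0.002,0.071,0],[0.02,-0.003,0.002,0.071,0],[0.02,-0.003,0.002,0.071,0],[0.02,-0.003,0.002,0.071,0],[0.02,-0.003,0.002,0.071,0],[0.02,-0.003,0.002,0.071,0]]
  ],
  "force": 25
}}

```text
time_s: 12.85
tool_pos: [0.4812, -0.2476, 0.0997]
tool_rot: [-179.6, -0.2, 83.6]
force: [0.1, -0.5, -0.5]
grip_width: 0.0417
```

>>> {"name": "servo_tool", "arguments": {
  "plan": [
    [[0.02,0,0,0,0],[0.02,0,0,0,0],[0.02,0,0,0,0],[0.02,0,0,0,0]]
  ]
}}

```text
time_s: 13.18
tool_pos: [0.4807, -0.2476, 0.0997]
tool_rot: [-179.5, -0.2, 83.6]
force: [-2.2, 0.6, 1.2]
grip_width: 0.0294
```

Run:
```python
from h import *
o=readout.get_obs();p=o["tool_pos"];print(p.round(4),o["tool_rot"].round(2),o["force"].round(2),o["grip_width"])
A=np.array([.5112,-.1939]);d=np.array([np.cos(np.radians(83.46)),np.sin(np.radians(83.46))]);e=np.array([d[1],-d[0]])
v=p[:2]-A;print("radius",np.linalg.norm(v),"crank",np.arctan2(-v@e,-v@d))
```

```text
[ 0.4807 -0.2476  0.0997] [-179.54   -0.22   83.56] [-2.22  0.56  1.2 ] 0.02939971963607669
radius 0.061736783119278264 crank 0.40226839162953165
```

>>> {"name": "servo_tool", "arguments": {
  "plan": [
    [[0.02,0.003,-0.005,0,0],[0.02,0.006,-0.0105,0,0],[0.02,0.0135,-0.0195,0,0],[0.02,0.023,-0.027,0,0],[0.02,0.0335,-0.0325,0,0],[0.02,0.045,-0.0355,0,0],[0.02,0.057,-0.0365,0,0],[0.02,0.057,-0.0365,0,0]]
  ]
}}

```text
time_s: 13.85
tool_pos: [0.4521, -0.1839, 0.0998]
tool_rot: [-179.7, -0.3, 83.8]
force: [6.3, 1.1, -8.6]
grip_width: 0.0295
```

```bash
cat > m7.py <<'E'
from h import *
o=readout.get_obs();p=o["tool_pos"];f=o["force"];print(p.round(4),o["tool_rot"].round(2),f.round(2),o["grip_width"],o["time_s"])
A=np.array([.5112,-.1939]);d=np.array([np.cos(np.radians(83.46)),np.sin(np.radians(83.46))]);e=np.array([d[1],-d[0]])
v=p[:2]-A;ph=np.arctan2(-v@e,-v@d)%(2*np.pi);t=-np.cos(ph)*e+np.sin(ph)*d;r=v/np.linalg.norm(v)
print("radius",np.linalg.norm(v).round(4),"crank",ph.round(3),"tangential force on tool",(f[:2]@t).round(2),"radial",(f[:2]@r).round(2),"z",f[2].round(2))
E
python3 m7.py; python3 m6.py
```

```text
[ 0.4521 -0.1839  0.0998] [-179.73   -0.26   83.75] [ 6.31  1.06 -8.58] 0.029480767646661483 13.85
radius 0.0599 crank 1.624 tangential force on tool 2.09 radial -6.04 z -8.58
scene 126 [262.5 140.8] surf [ 0.4587 -0.1752  0.1065] z range 0.075 0.135
side 126 [330.6 191.5] surf [ 0.4518 -0.1708  0.1061] z range 0.075 0.135
xy [ 0.4549 -0.1779] z 0.1052 0.1052
radius 0.0585 crank rad 1.734
[ 0.452  -0.1844  0.0998] [-179.7    -0.31   83.7 ] 0.02954061930661494 13.95
```

>>> {"name": "servo_tool", "arguments": {
  "plan": [
    [[0.02,0.005,0.0015,0,0],[0.02,0.0105,0.0025,0,0],[0.02,0.022,0.0065,0,0],[0.02,0.0325,0.0125,0,0],[0.02,0.041,0.0205,0,0],[0.02,0.0485,0.03,0,0],[0.02,0.0485,0.03,0,0]]
  ]
}}

```text
time_s: 14.53
tool_pos: [0.4884, -0.1401, 0.0998]
tool_rot: [-179.8, -0.1, 83.8]
force: [4.1, -5.6, -4.1]
grip_width: 0.0293
```

```bash
python3 m7.py; python3 m6.py; python3 m5.py | grep -v '^\[\['
```

```text
[ 0.4884 -0.1401  0.0998] [-1.7981e+02 -1.4000e-01  8.3760e+01] [ 4.07 -5.58 -4.13] 0.029339919496844252 14.5333
radius 0.0584 crank 2.627 tangential force on tool 1.57 radial -6.72 z -4.13
scene 125 [266.2 155.5] surf [ 0.4952 -0.1311  0.1064] z range 0.075 0.134
side 127 [315.8 194.5] surf [ 0.4877 -0.1269  0.1063] z range 0.075 0.135
xy [ 0.4908 -0.1321] z 0.1127 0.107
radius 0.0651 crank rad 2.709
[ 0.4879 -0.1403  0.0998] [-179.82   -0.18   83.7 ] 0.02953870860178379 14.6333
[ 0.4879 -0.1403  0.0998] [ 5.61 -4.63 -5.71]
scene bed z 0.021565627822467293
fence top v [-0.0023  0.0207] u face med 0.0213
upright flat: v at bed -0.0074 lean deg -4.1 yaw deg 1.17 79
side bed z 0.02133545044126728
fence top v [-0.008   0.0252] u face med -0.019
upright flat: v at bed -0.0033 lean deg -5.37 yaw deg 0.95 94
```

>>> {"name": "servo_tool", "arguments": {
  "plan": [
    [[0.02,0.002,0.0045,0,0],[0.02,0.004,0.009,0,0],[0.02,0.0055,0.015,0,0],[0.02,0.007,0.0205,0,0],[0.02,0.0075,0.0265,0,0],[0.02,0.0075,0.0325,0,0],[0.02,0.0075,0.0325,0,0]]
  ]
}}

```text
time_s: 15.32
tool_pos: [0.5221, -0.1367, 0.0997]
tool_rot: [-179.9, -0.2, 83.7]
force: [-0.9, -4.4, 0.5]
grip_width: 0.029
```

```bash
sed -i 's/A=np.array(\[.5112,-.1939\])/A=np.array([.5108,-.1957])/' m6.py m7.py; python3 m7.py; python3 m5.py | grep -v '^\[\['
```

```text
[ 0.5221 -0.1367  0.0997] [-1.7985e+02 -1.7000e-01  8.3690e+01] [-0.92 -4.42  0.53] 0.029042254392922965 15.3167
radius 0.0601 crank 3.216 tangential force on tool -0.07 radial -4.51 z 0.53
[ 0.5221 -0.1367  0.0997] [-0.92 -4.42  0.53]
scene bed z 0.021591712872898405
fence top v [-0.0067  0.0212] u face med 0.0214
upright flat: v at bed -0.0028 lean deg -4.25 yaw deg 1.33 85
side bed z 0.020388499758937695
fence top v [-0.007   0.0269] u face med -0.0192
upright flat: v at bed -0.0028 lean deg -1.03 yaw deg -0.46 93
```

>>> {"name": "servo_tool", "arguments": {
  "plan": [
    [[0.02,-0.001,0.0025,0,0],[0.02,-0.0015,0.005,0,0],[0.02,-0.002,0.008,0,0],[0.02,-0.003,0.011,0,0],[0.02,-0.0035,0.0135,0,0],[0.02,-0.0035,0.0135,0,0]]
  ]
}}

```text
time_s: 15.92
tool_pos: [0.5358, -0.1412, 0.0997]
tool_rot: [-180.0, -0.2, 83.7]
force: [-1.7, 0.1, 1.4]
grip_width: 0.0295
```

```bash
python3 m7.py; python3 m5.py | grep -v '^\[\['
```

```text
[ 0.5358 -0.1412  0.0997] [-179.96   -0.22   83.71] [-1.68  0.13  1.45] 0.029451415844972604 15.9167
radius 0.06 crank 3.457 tangential force on tool -1.58 radial -0.58 z 1.45
[ 0.5358 -0.1412  0.0997] [-1.68  0.13  1.45]
scene bed z 0.020903459768597754
fence top v [-0.0053  0.0215] u face med 0.0214
upright flat: v at bed 0.004 lean deg -9.3 yaw deg 1.24 88
side bed z 0.02056596015423684
fence top v [-0.0049  0.027 ] u face med -0.0191
upright flat: v at bed -0.0004 lean deg -2.0 yaw deg -1.94 99
```

>>> {"name": "servo_tool", "arguments": {
  "plan": [
    [[0.02,-0.0005,0.0015,0,0],[0.02,-0.001,0.003,0,0],[0.02,-0.0015,0.004,0,0],[0.02,-0.002,0.0055,0,0],[0.02,-0.002,0.0055,0,0],[0.02,-0.002,0.0055,0,0]]
  ]
}}

```text
time_s: 16.52
tool_pos: [0.5404, -0.1435, 0.0997]
tool_rot: [-179.9, -0.2, 83.7]
force: [-5.3, 2.1, 4.6]
grip_width: 0.0287
```

```bash
python3 m7.py
```

```text
[ 0.5404 -0.1435  0.0997] [-179.9    -0.24   83.71] [-5.33  2.15  4.58] 0.028702289306526522 16.5167
radius 0.0601 crank 3.543 tangential force on tool -5.69 radial -0.76 z 4.58
```

>>> {"name": "servo_tool", "arguments": {
  "plan": [
    [[0.02,-0.0005,0.0015,0,0],[0.02,-0.001,0.003,0,0],[0.02,-0.0015,0.004,0,0],[0.02,-0.0015,0.004,0,0],[0.02,-0.0015,0.004,0,0],[0.02,-0.0015,0.004,0,0]]
  ]
}}

```text
time_s: 17.02
tool_pos: [0.542, -0.1443, 0.0996]
tool_rot: [-179.6, -0.3, 83.7]
force: [-9.6, 3.0, 9.1]
grip_width: 0.0295
```

```bash
python3 m7.py; python3 m5.py
```

```text
[ 0.542  -0.1443  0.0996] [-179.6    -0.32   83.72] [-9.58  2.98  9.07] 0.02950569815653841 17.0167
radius 0.0601 crank 3.573 tangential force on tool -9.74 radial -2.42 z 9.07
[ 0.542  -0.1443  0.0996] [-9.58  2.98  9.07]
scene bed z 0.02117445726574363
[[26.0, -13.1, -84.0, 22.0], [32.0, -11.5, -83.4, 26.0], [38.0, -17.5, -84.1, 24.0], [44.0, -9.6, -84.3, 29.0], [50.0, -6.5, -94.8, 33.0], [56.0, 11.9, -94.6, 62.0], [62.0, 11.3, -73.4, 29.0], [68.0, -3.0, -68.8, 28.0], [74.0, -3.4, -64.2, 33.0], [80.0, -2.8, -60.2, 29.0], [86.0, -1.1, -50.4, 25.0], [92.0, -2.8, -45.8, 25.0], [98.0, -2.7, -33.0, 34.0]]
fence top v [-0.0038  0.0207] u face med 0.0215
upright flat: v at bed 0.0032 lean deg -7.7 yaw deg 0.19 89
side bed z 0.020406810942899423
[[26.0, 4.6, -92.2, 18.0], [32.0, 5.7, -88.0, 19.0], [38.0, -21.1, -94.4, 24.0], [44.0, -19.4, -92.3, 16.0], [50.0, -0.6, -91.5, 27.0], [56.0, 9.5, -91.9, 34.0], [62.0, 1.7, -66.2, 19.0], [68.0, 3.1, -62.6, 17.0], [74.0, 0.4, -58.8, 17.0], [80.0, 2.0, -53.0, 18.0], [86.0, 2.6, -44.0, 15.0], [92.0, 1.0, -40.2, 12.0], [98.0, 1.3, -27.2, 8.0]]
fence top v [-0.0051  0.0278] u face med -0.019
upright flat: v at bed 0.0023 lean deg -3.79 yaw deg -1.86 96
```

>>> {"name": "servo_tool", "arguments": {
  "plan": [
    [[0.02,-0.001,0.0025,-0.001,0],[0.02,-0.001,0.0027,-0.001,0],[0.02,-0.001,0.0027,-0.001,0],[0.02,-0.001,0.0027,-0.001,0],[0.02,-0.001,0.0027,-0.001,0]]
  ]
}}

```text
time_s: 17.53
tool_pos: [0.542, -0.1443, 0.0997]
tool_rot: [-179.2, -0.4, 83.7]
force: [-9.4, 2.7, 3.5]
grip_width: 0.0293
```

```bash
python3 m7.py; python3 -c "
from h import *
o=[]
for n,(x,y) in (('side',(255,165)),('scene',(215,120))):
    i=cv2.cvtColor(cam(n)['image'],cv2.COLOR_RGB2BGR)[y:y+120,x:x+100];o.append(cv2.resize(i,None,fx=4,fy=4,interpolation=cv2.INTER_CUBIC))
cv2.imwrite('pics/p10.png',cv2.hconcat(o))"
```

```text
[ 0.542  -0.1443  0.0997] [-179.25   -0.42   83.74] [-9.38  2.69  3.5 ] 0.029288971139253182 17.5333
radius 0.0601 crank 3.573 tangential force on tool -9.42 radial -2.56 z 3.5
```

View pics/p10.png

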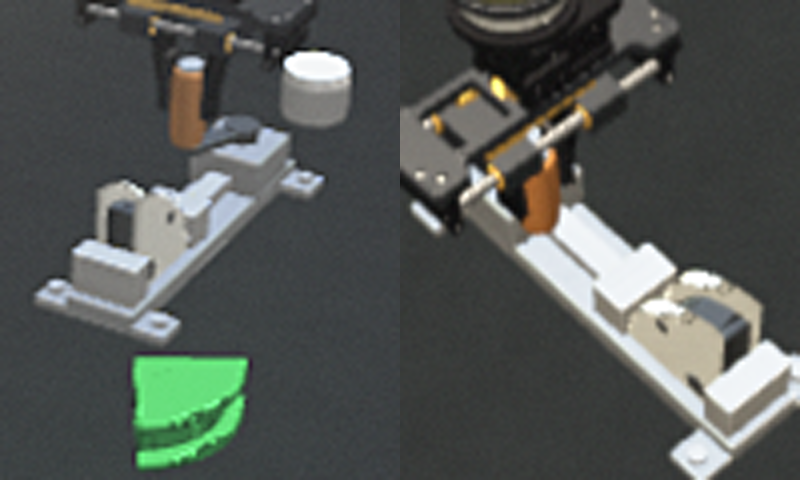

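>>> {"name": "servo_tool", "arguments": {
  "plan": [
    [[0.087,0,0,0,0],[0.087,0,0,0,0],[0.087,0,0,0,0],[0.087,0,0,0,0],[0.087,0,0,0,0],[0.087,0,0,0,0],[0.087,0,0,0,0],[0.087,0,0,0,0],[0.087,0,0,-0.01,0],[0.087,0,0,-0.03,0],[0.087,0,0,-0.06,0],[0.087,0,0,-0.09,0]]
  ]
}}

```text
time_s: 18.63
tool_pos: [0.5425, -0.145, 0.1907]
tool_rot: [-179.2, -0.4, 83.7]
force: [0.4, -0.9, -0.3]
grip_width: 0.0861
```

>>> {"name": "servo_tool", "arguments": {
  "plan": [
    [[0.087,0,0,-0.02,0],[0.087,0,0,-0.05,0],[0.087,0,0,-0.06,0],[0.087,0,0,-0.06,0],[0.087,0,0,-0.06,0]]
  ]
}}

```text
time_s: 19.05
tool_pos: [0.5434, -0.1455, 0.2509]
tool_rot: [-179.2, -0.4, 83.7]
force: [0.0, 0.8, -1.1]
grip_width: 0.0875
```

```bash
python3 m6.py; python3 m5.py; python3 -c "
from h import *
o=[]
for n,(x,y) in (('side',(255,165)),('scene',(215,120))):
    i=cv2.cvtColor(cam(n)['image'],cv2.COLOR_RGB2BGR)[y:y+120,x:x+100];o.append(cv2.resize(i,None,fx=4,fy=4,interpolation=cv2.INTER_CUBIC))
cv2.imwrite('pics/p11.png',cv2.hconcat(o))"
```

```text
scene 162 [249.6 169. ] surf [ 0.5489 -0.1367  0.1088] z range 0.077 0.135
side 137 [302.3 192.5] surf [ 0.5371 -0.1306  0.1051] z range 0.075 0.134
xy [ 0.5418 -0.1446] z 0.0953 0.0974
radius 0.0598 crank rad -2.711
[ 0.5424 -0.1453  0.2489] [-179.     -0.44   83.74] 0.0866433358750536 19.15
[ 0.5424 -0.1453  0.2489] [ 0.57  0.7  -0.39]
scene bed z 0.021230238445149763
[[26.0, -12.6, -81.6, 22.0], [32.0, -11.4, -83.8, 20.0], [38.0, -12.6, -84.1, 28.0], [44.0, -9.3, -83.6, 28.0], [50.0, -13.7, -93.8, 39.0], [56.0, 11.6, -94.9, 64.0], [62.0, 12.0, -69.7, 29.0], [68.0, -3.3, -69.1, 30.0], [74.0, -3.0, -64.7, 28.0], [80.0, -2.8, -60.2, 31.0], [86.0, -3.4, -51.2, 23.0], [92.0, -2.8, -45.0, 24.0], [98.0, -2.8, -35.3, 31.0]]
fence top v [-0.0039  0.021 ] u face med 0.0215
upright flat: v at bed 0.0041 lean deg -8.82 yaw deg 0.3 96
side bed z 0.020136283841465874
[[26.0, 11.8, -94.2, 22.0], [32.0, 11.5, -93.4, 19.0], [38.0, 5.1, -91.4, 21.0], [44.0, -20.5, -89.7, 19.0], [50.0, 6.0, -92.1, 23.0], [56.0, 8.1, -93.9, 34.0], [62.0, 4.3, -66.6, 18.0], [68.0, -0.4, -65.4, 19.0], [74.0, 2.8, -59.6, 18.0], [80.0, 1.8, -50.7, 14.0], [86.0, 4.7, -43.0, 15.0], [92.0, 0.9, -35.2, 13.0], [98.0, -1.1, -21.8, 10.0]]
fence top v [-0.0066  0.0267] u face med -0.0192
upright flat: v at bed 0.0018 lean deg -2.92 yaw deg -1.28 91
```

View pics/p11.png

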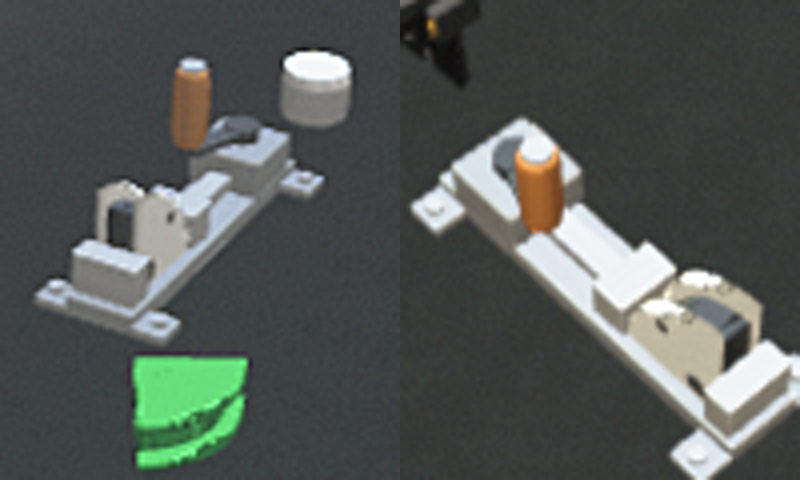

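```bash
python3 -c "
from h import *
env.sign_off();print(readout.get_obs()['time_s'])"
```

```text
the job is handed in; nothing more can be done
the job is handed in; nothing more can be done
```

The former is clamped against the fence, the gripper is off everything, and the job is handed in at about 19 s of the 72 s allowed. No verdict was reported.

**What I did**
- **Turning over:** I gripped the former at one end of its rim, which stopped the rocking. I lifted it with a light grip so it swung over by its own weight, then carried it to the bed and rolled it onto its flat side, still in hand.
- **Re-grip on the bed:** An edge check hinted it was over-tilted by about 3°, so I opened the fingers briefly to let it settle. I then closed them on it again for about 0.4 s before letting go.
- **Clamping:** I gripped the sleeve and turned the crank from about 0.40 to 3.57 rad. It stopped moving there under about 9.5 N at the sleeve, and I released it and backed off.

**What the last checks showed**
- **Crank:** it measured 3.57 rad after release, the same as before, so it had stayed put.
- **Former:** it stands on the bed within about 1 mm of the centre line, with its round side against the jaw. I estimate its corner at the fence to within about 1 mm.
- **Jaw force:** I could not measure it directly. I infer it from the crank stopping at 9.5 N.
- **Bystanders:** I did not measure the tin, tee and wrench again at the end, but no move went near them at their height.

**Where checks disagreed**
- The two cameras differ by about 4–5 mm along the clamp, so the corner position is their average.
- A plane fit to the upright side gave a lean of about 3 to 9°. I set it aside as spoiled by fence and rim points, because the edge profiles in both views showed the side upright to within noise.

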